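Swap the cocoa carton behind the canisters for the baking-powder tin

ROBOT

A 7-joint arm with a two-finger parallel gripper is mounted at the origin on the work surface. World frame = base frame: x ahead of the robot, y to its left, z up, the work surface at z = 0. Lengths are in m, angles in rad, forces in N, time in s.
With the tool pointing down it reaches from about 0.425 to 0.925 m from the base axis. Payload 6.8 kg.
Tool frame: the origin (TCP) lies at the very end of the fingers, on their centre line; the grasp point (between the pads) lies 19 mm behind it; z points along the fingers, y is the line along which they close (so a half turn about z gives the same grasp; the last joint's range is limited). The gripper opens to 85 mm and grips with 20 to 120 N. Pads are 22 mm wide; open, the fingers measure 114 mm over their backs; the gripper's body (76 mm by 85 mm) begins 54 mm behind the grasp point. The pads swing forward as they close: fully open they stand 13 mm farther back than shut.
Start: joints at [1.224, 0.477, 0.022, 1.555, -0.011, 1.109, -0.083], TCP at [0.16, -0.656, 0.231] pointing down, gripper open.
Joint ranges: [-2.96, 2.96], [-0.34, 2.1], [-1.41, 1.46], [0.24, 2.44], [-1.37, 4.51], [0.17, 1.92], [-2.96, 2.96]. Speed limits (rad/s): [2.39, 2.39, 3.14, 3.14, 3.14, 3.14, 3.14].

INTERFACE

Orientations are given as a unit quaternion [w, x, y, z].
In Python, from station import bot gives the robot as it stands. The module is installed in compiled form; this text tells all that it offers.
- The arm moves only by the shell command python3 -m jog 'ROWS' [OPENING] [FORCE]. ROWS is JSON, a list of rows, each a list of 4 numbers: the shift along the tool's x, y, z in cm, then the turn about the tool's z in rad. In form: [[x, y, z, spin], ...]. A call has 1 to 20 rows; each row is the pose to reach, as a shift and turn from the pose commanded when the call began, along the tool's axes at that moment; what a row does not reach only later rows make up. A row lasts 1/12 s, in which the tool goes at most 41.7 mm and 7.16 degrees, less where a joint would pass 70% of its speed; a pose out of reach is approached as far as the arm can. A call with a gripper value outside its range is refused whole. OPENING is the closure, from -1 (fully open) to 1 (shut), set as the call begins (- or left out, the last holds). The fingers move at their own pace and stop on an object; FORCE is the grip in N (left out, the last holds). Time passes only in rows, so rows that repeat a pose let the fingers close. It gives the time, the measured TCP pose, the force, the opening and the grip force at its end, in the units of the state.
- bot.get_obs(): the state, without advancing time (a new reading comes with each control period).
- bot.read_camera(name): name is "scene" or "top" or "wrist"; returns a dict with "pixels" (480x640x3 uint8, red, green, blue), "depth" (480x640 float32, m along the optical axis (not along the pixel's ray), 0 where there is no reading), "fovy" (degrees; the focal length in pixels is half the picture's height over the tangent of half this angle, whatever the lens; pixels are square), "cx", "cy" (the principal point, pixels), "pose" (4x4, takes a point from camera to world coordinates). Camera axes: x right, y down, z forward; pixel columns grow to the right and rows downward; lengths in m; the calibration is good to about 2 mm. A picture is of the moment at which its call begins.
- bot.hand_in(): hands the job in; it is judged then, once.
The state is a dict: "t": time; "q": joint angles; "joint_vel": joint speeds; "joint_torque": joint torques, N m; "eef_pos": TCP position; "tool_rot": TCP orientation; "contact_force": force on the tool from outside, world axes, zero at the start; "torque": the same for the moment, N m; "gripper_width": opening from 0.0 (shut) to 1.0 (fully open); "grasp_force": force on a finger pad.
Only numpy, scipy, OpenCV 4.12 (cv2) and the standard library are available. Lean on these libraries where they do the work, as an engineer would, in place of code of your own. Each camera call takes 0.05 s, during which the arm holds its last target. There are 200 camera calls.

TASK

The cocoa carton behind the two canisters on the wooden rack is wanted on the kitchen scale, and the low round tin from the worktop is to take its place. Stand both canisters aside on the metal baking tray, set the carton upright on the middle of the scale's plate, put the tin in the middle of the carton's old place on the rack, then put each canister back on the very spot it came from. Keep everything upright, and do not shift the salt shaker.

Things in the scene. Friction and masses are not known exactly. Their poses are not given: they have to be found in the camera images.
- rack: Fixed dark-wood board, 170 (x) by 200 (y) mm, top face 12 mm above the worktop, rim 6 mm wide and 6 mm higher; yaw within 0.3 rad. Paler inlays: in front two 70 mm discs centred at x -40, y +50 and -50 mm (one canister on each at the start, either way round), behind them a 50 (x) by 116 (y) mm rectangle centred at x +40, y 0, where the carton stands. Origin: centre of underside; -x is its front.
- tray: Fixed shallow dark-steel baking tray for setting the canisters aside, empty, 220 (x) by 140 (y) mm; floor 6 mm above the worktop, rim 5 mm thick, its top 14 mm above the worktop. Both canisters fit, 50 mm either side of its centre along x. Origin: centre of its underside.
- scale: Fixed kitchen scale: white base 200 (x) by 160 (y) by 24 mm with a round steel plate of 148 mm diameter on it, the plate's top 32 mm above the worktop; a dark display strip at its -x edge. Origin: under the centre of the plate, at worktop height. The plate does not move.
- big_canister: Loose white ceramic canister with a pale wooden lid that is fixed to it: the taller and wider one, a straight cylinder of 62 mm diameter and 140 mm high, about 0.4 kg. Origin: centre of its underside, z up. Gripped from above near its top, the fingers stay above the carton.
- slim_canister: Loose white ceramic canister with a pale wooden lid that is fixed to it: the lower and slimmer one, a straight cylinder of 50 mm diameter and 122 mm high, about 0.3 kg. Origin: centre of its underside, z up.
- carton: Loose closed cardboard cocoa carton standing on its long narrow side, 42 (x) by 110 (y) by 62 (z) mm, about 0.2 kg, rigid; gripped across its 42 mm (its x axis). The canisters in front of it stand higher and leave no room for the gripper's body. Origin: centre of its underside.
- tin: Loose low round steel tin, 60 mm diameter, with a lid of 64 mm diameter over the top 14 mm; 56 mm high, about 0.2 kg. Starts on the worktop nearest the robot. Origin: centre of its underside, z up.
- shaker: Bystander: loose salt shaker, glass with a steel cap, 40 mm diameter, 75 mm high, on the worktop near the tin. Leave it where it is. Origin: centre of its underside.

How it is judged:
By the outcome, as a careful person would: the job done as asked, in the order asked, and still so for the second after the job is handed in, with the robot touching nothing.
It also fails if it takes over 141 s, if anything falls off the work surface, if the arm or the gripper's body presses on something with over 40 N, if the wrist force passes 120 N, or if a joint passes its speed limit or range.

## Working session

There is one attempt and no reset: what is moved stays moved. The work goes in short steps, Python scripts to look and compute and a shell command to move; the robot and the scene stay as the last step left them, time stands still between calls to the robot, and variables do not carry over. Pictures are saved under pics/ and viewed, at most 14 in all, crops included, and the job is handed in when it is done.

```bash
mkdir -p pics; cat > h.py <<'E'
import numpy as np, cv2
from station import bot
def cam(name, save=None):
    c=bot.read_camera(name); c['f']=240/np.tan(np.radians(c['fovy'])/2)
    if save: cv2.imwrite(f'pics/{save}.png', cv2.cvtColor(c['pixels'],cv2.COLOR_RGB2BGR))
    return c
def ray(c,u,v):
    d=np.array([(u-c['cx'])/c['f'],(v-c['cy'])/c['f'],1.]); P=np.array(c['pose'])
    return P[:3,3], P[:3,:3]@d
def onplane(c,u,v,z):
    o,d=ray(c,u,v); return o+d*(z-o[2])/d[2]
def depthpt(c,u,v):
    o,d=ray(c,u,v); return o+d*c['depth'][int(round(v)),int(round(u))]
def cloud(c):
    v,u=np.mgrid[0:480,0:640]; d=c['depth'].astype(float)
    p=np.stack([(u-c['cx'])/c['f']*d,(v-c['cy'])/c['f']*d,d],-1); P=np.array(c['pose'])
    return p@P[:3,:3].T+P[:3,3]
def proj(c,p):
    P=np.array(c['pose']); q=P[:3,:3].T@(np.array(p)-P[:3,3]); return q[0]/q[2]*c['f']+c['cx'], q[1]/q[2]*c['f']+c['cy']
E
python3 - <<'E'
from h import *
for n in ['scene','top','wrist']:
    c=cam(n,n+'0'); print(n,c['fovy'],c['cx'],c['cy'],np.round(c['pose'],3).tolist(), (c['depth']>0).mean())
o=bot.get_obs(); print(o)
E
```

```text
scene 56.659021906481925 320.30017676121884 243.0831057737673 [[-0.18, 0.579, -0.795, 1.35], [0.984, 0.118, -0.136, 0.122], [0.015, -0.807, -0.591, 0.657], [0.0, 0.0, 0.0, 1.0]] 0.9959993489583333
top 50.929257829796654 326.61685230257217 227.74441074974945 [[0.027, -0.997, 0.067, 0.484], [-1.0, -0.028, -0.012, -0.024], [0.014, -0.067, -0.998, 0.948], [0.0, 0.0, 0.0, 1.0]] 0.9959928385416666
wrist 60.45513104164517 325.65228900379793 251.47718417846787 [[0.236, -0.921, -0.311, 0.239], [-0.972, -0.224, -0.075, -0.636], [-0.001, 0.32, -0.948, 0.373], [0.0, 0.0, 0.0, 1.0]] 0.9958723958333333
{'t': 0.15, 'q': array([ 1.22391716,  0.47762031,  0.02235514,  1.55617041, -0.01150958,
        1.10928658, -0.08312451]), 'joint_vel': array([ 0.00249073, -0.00335536, -0.00032557, -0.00289038,  0.00102597,
       -0.00084845,  0.00052373]), 'joint_torque': array([ 1.66060836e-03, -5.96922719e+01,  1.60972215e+00, -2.81492311e+01,
        1.26703232e-02,  6.53803334e-03,  1.07328546e-05]), 'eef_pos': array([ 0.15954192, -0.65543434,  0.23056523]), 'tool_rot': array([-6.66625130e-04,  9.92882367e-01,  1.19097211e-01, -1.25025632e-04]), 'contact_force': array([-0.42338321, -0.49969502, -0.44921844]), 'torque': array([-0.03779021, -0.0298968 ,  0.01728787]), 'grasp_force': 0.0, 'gripper_width': 0.9981095024022557}
```

View pics/top0.png

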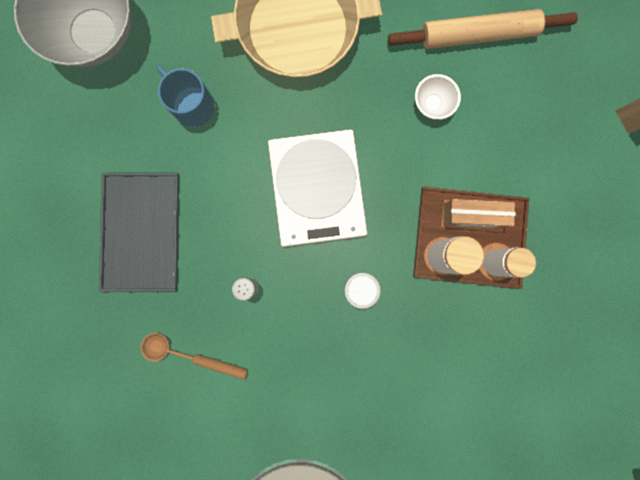

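View pics/scene0.png

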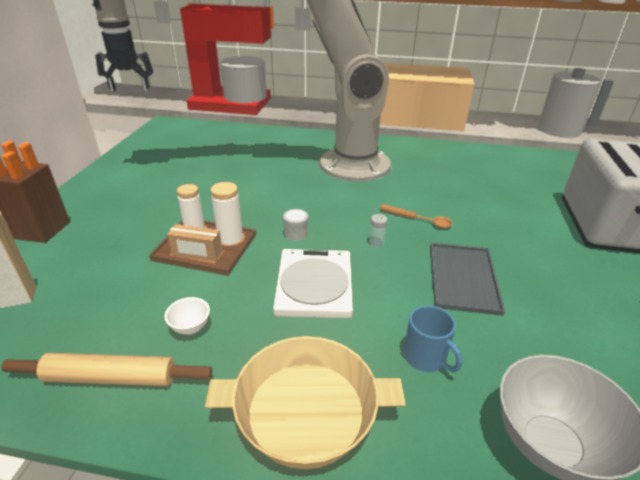

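Top view: tray centred near (140,232), scale plate (317,178) with the display toward the robot, rack (472,238) with the big canister lid at (462,256), slim at (516,262), carton (483,212), tin (362,290) and shaker (244,290). In the scene view the canisters stand on the robot side of the carton, with the gripper clear of everything.

```bash
cat > m1.py <<'E'
from h import *
cs={n:cam(n) for n in ['top','scene']}
T=cs['top']; W={n:cloud(c) for n,c in cs.items()}
def fitc(P):
    A=np.c_[2*P[:,:2],np.ones(len(P))]; s=np.linalg.lstsq(A,(P[:,:2]**2).sum(1),rcond=None)[0]; return s[:2],np.sqrt(s[2]+s[:2]@s[:2])
def near(P,u,v,r,z0,z1):
    p=onplane(T,u,v,(z0+z1)/2)
    return P[(P[...,2]>z0)&(P[...,2]<z1)&(np.hypot(P[...,0]-p[0],P[...,1]-p[1])<r)]
for nm,u,v,r,z0,z1 in [('big',462,256,.04,.128,.155),('slim',519,262,.035,.112,.128),('tin',362,290,.05,.045,.07),('shaker',243,289,.04,.06,.09)]:
    for n in W:
        p=near(W[n],u,v,r,z0,z1)
        if len(p)<20: print(nm,n,len(p)); continue
        h=cv2.convexHull((p[:,:2]*1e3).astype(np.float32)).reshape(-1,2)/1e3
        (c,rr)=cv2.minEnclosingCircle((h*1e3).astype(np.float32))
        print(nm,n,len(p),'z',np.round(np.percentile(p[:,2],[5,50,95]),4),'encl',np.round(np.array(c)/1e3,4),round(rr,1),'hullfit',fitc(h))
def rect(P,lab):
    (c,s,a)=cv2.minAreaRect((P[:,:2]*1e3).astype(np.float32)); print(lab,len(P),'z',np.round(np.median(P[:,2]),4),'c',np.round(c,1),'s',np.round(s,1),'a',round(a,2))
for n in W:
    p=near(W[n],483,212,.075,.054,.07); k=p
    rect(p,'carton '+n)
# colour outlines in top, cast to plane
hsv=cv2.cvtColor(T['pixels'],cv2.COLOR_RGB2HSV); rgb=T['pixels'].astype(int)
notgreen=((rgb[...,1]-rgb[...,0])<12).astype(np.uint8)
def outline(box,z,lab,m):
    u0,v0,u1,v1=box; mm=np.zeros_like(m); mm[v0:v1,u0:u1]=m[v0:v1,u0:u1]
    cn=max(cv2.findContours(mm,0,cv2.CHAIN_APPROX_NONE)[0],key=cv2.contourArea).reshape(-1,2)
    rect(np.array([onplane(T,u,v,z) for u,v in cn]),lab)
outline((85,160,195,305),.014,'tray',notgreen)
outline((260,120,380,255),.024,'scale',(rgb.min(2)>120).astype(np.uint8))
rk=((rgb[...,0]>rgb[...,1]+5)).astype(np.uint8); 
outline((405,180,540,240),.018,'rack-top part',rk)
cv2.imwrite('pics/crop1.png',cv2.resize(cv2.cvtColor(T['pixels'],cv2.COLOR_RGB2BGR)[175:300,400:550],None,fx=5,fy=4.8,interpolation=cv2.INTER_CUBIC))
for u,v in [(425,195),(140,232),(317,150),(317,178),(290,150),(250,330)]: print((u,v),np.round(depthpt(T,u,v),4))
E
python3 m1.py
```

```text
big top 1175 z [0.1357 0.1526 0.1546] encl [ 0.5008 -0.2513] 30.6 hullfit (array([ 0.50089785, -0.25119378]), np.float64(0.03015572517649176))
big scene 466 z [0.1308 0.1478 0.1502] encl [ 0.5011 -0.2504] 31.8 hullfit (array([ 0.50174977, -0.25093024]), np.float64(0.03054789540893407))
slim top 125 z [0.1136 0.1185 0.1262] encl [ 0.4925 -0.3462] 24.4 hullfit (array([ 0.4923517 , -0.34797995]), np.float64(0.024309048244186546))
slim scene 130 z [0.1127 0.1191 0.1275] encl [ 0.4933 -0.3483] 25.1 hullfit (array([ 0.49274907, -0.34864268]), np.float64(0.024639078424767254))
tin top 1032 z [0.0546 0.0574 0.06  ] encl [ 0.4358 -0.0994] 31.9 hullfit (array([ 0.43595413, -0.09925734]), np.float64(0.03146385640483637))
tin scene 328 z [0.0468 0.053  0.0548] encl [ 0.4365 -0.099 ] 33.7 hullfit (array([ 0.43673958, -0.09869896]), np.float64(0.03171132909405958))
shaker top 429 z [0.0713 0.0759 0.0784] encl [0.4342 0.1073] 19.8 hullfit (array([0.434346 , 0.1068957]), np.float64(0.019217932475962613))
shaker scene 167 z [0.0618 0.0712 0.0736] encl [0.4358 0.1067] 19.9 hullfit (array([0.43571729, 0.1072977 ]), np.float64(0.01912978150777848))
carton top 128 z 0.0621 c [ 551.9 -295.6] s [115.9  60.2] a 69.63
carton scene 474 z 0.0639 c [ 554.8 -305.6] s [112.6  93.9] a 88.82
tray 381 z 0.014 c [530.  311.2] s [218.4 141.8] a 1.68
scale 381 z 0.024 c [621.3 -14.6] s [202.5 162.5] a 9.14
rack-top part 306 z 0.018 c [ 571.9 -306.4] s [200.9  99.4] a 85.48
(425, 195) [ 0.6129 -0.2166  0.0163]
(140, 232) [0.5296 0.312  0.0069]
(317, 150) [ 0.6879 -0.0131  0.0336]
(317, 178) [ 0.6363 -0.0145  0.0324]
(290, 150) [0.6868 0.0365 0.0322]
(250, 330) [0.3537 0.1019 0.001 ]
```

View pics/crop1.png

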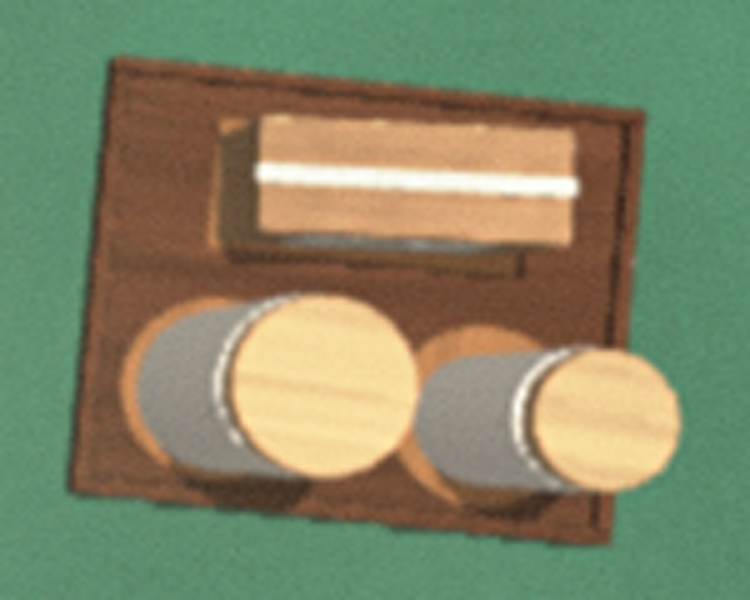

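The crop shows the rack's corners at about (113,60), (645,112), (610,545), (70,490); the carton is on its inlay, turned slightly less than the rack, and both canisters are within their discs. The rack lifts the objects by 12 mm, so I'll refit them with the right heights.

```bash
cat > m2.py <<'E'
exec(open('m1.py').read().split('for nm,u,v')[0])
for nm,u,v,r,z0,z1 in [('big',462,256,.045,.140,.165),('slim',519,262,.04,.123,.146)]:
    for n in W:
        p=near(W[n],u,v,r,z0,z1); h=cv2.convexHull((p[:,:2]*1e3).astype(np.float32)).reshape(-1,2)/1e3
        print(nm,n,len(p),'z',np.median(p[:,2]),fitc(h))
# lids by colour, ray onto plane
rgb=T['pixels'].astype(int); lid=((rgb[...,0]>190)&(rgb[...,0]-rgb[...,2]>50)).astype(np.uint8); lid[:240]=0; lid[300:]=0; lid[:,:430]=0
for cn in cv2.findContours(lid,0,1)[0]:
    if cv2.contourArea(cn)>200:
        for z in (.134,.152):
            q=np.array([onplane(T,*x,z) for x in cn.reshape(-1,2)]); print('lid',z,fitc(q))
def quad(px,z,lab):
    q=np.array([onplane(T,u,v,z)[:2] for u,v in px]); e=np.roll(q,-1,0)-q
    print(lab,'c',q.mean(0).round(4),'sides',np.linalg.norm(e,axis=1).round(4),'ang of sides',np.degrees(np.arctan2(e[:,1],e[:,0])).round(2)); return q
cr=lambda L:[(400+(a-2)/5,175+(b-2)/4.8) for a,b in L]
quad(cr([(113,60),(645,112),(610,545),(70,490)]),.018,'rack')
quad(cr([(258,115),(575,128),(572,245),(258,235)]),.074,'carton')
for n in W:
    p=near(W[n],483,212,.08,.066,.082); (c,s,a)=cv2.minAreaRect((p[:,:2]*1e3).astype(np.float32)); print('carton',n,len(p),np.median(p[:,2]),c,s,a)
# scale plate ellipse by depth>.028 and grey
p=W['top'];p=p[(p[...,2]>.0285)&(p[...,2]<.04)&(np.hypot(p[...,0]-.636,p[...,1]+.015)<.1)]
h=cv2.convexHull((p[:,:2]*1e3).astype(np.float32)).reshape(-1,2)/1e3; print('plate',fitc(h),cv2.minEnclosingCircle((p[:,:2]*1e3).astype(np.float32)))
sc=((rgb[...,0]>225)).astype(np.uint8); cv2.imwrite('pics/crop2.png',cv2.resize(cv2.cvtColor(T['pixels'],cv2.COLOR_RGB2BGR)[120:255,255:385],None,fx=4,fy=4,interpolation=cv2.INTER_CUBIC))
E
python3 m2.py
```

```text
big top 1158 z 0.1529140989928614 (array([ 0.50090468, -0.25178149]), np.float64(0.029577137180809624))
big scene 338 z 0.14846698173030154 (array([ 0.50165242, -0.2518744 ]), np.float64(0.02985806183879367))
slim top 732 z 0.13477054721760795 (array([ 0.492172  , -0.34866559]), np.float64(0.023782369001731998))
slim scene 208 z 0.13020112901210823 (array([ 0.49201878, -0.34894413]), np.float64(0.023990257315490673))
lid 0.134 (array([ 0.49184917, -0.34934352]), np.float64(0.022738399979983906))
lid 0.152 (array([ 0.4916708 , -0.34214009]), np.float64(0.022235354208238634))
lid 0.134 (array([ 0.49845245, -0.26165065]), np.float64(0.03090548001307343))
lid 0.152 (array([ 0.49812799, -0.25638727]), np.float64(0.030221752439541352))
rack c [ 0.5364 -0.3039] sides [0.1999 0.1683 0.2005 0.1672] ang of sides [-94.19 175.58  85.5   -4.63]
carton c [ 0.5775 -0.3064] sides [0.1115 0.0429 0.1101 0.0439] ang of sides [-90.81 178.7   89.71   0.6 ]
carton top 1577 0.07496842309404284 (553.0368041992188, -303.1792297363281) (111.35689544677734, 98.36348724365234) 84.62837982177734
carton scene 722 0.07093695636468833 (553.3084716796875, -302.2912902832031) (114.16070556640625, 99.78718566894531) 84.18732452392578
plate (array([ 0.63197698, -0.01307752]), np.float64(0.09136278962370617)) ((634.6514282226562, -15.910859107971191), 98.40166473388672)
```

View pics/crop2.png

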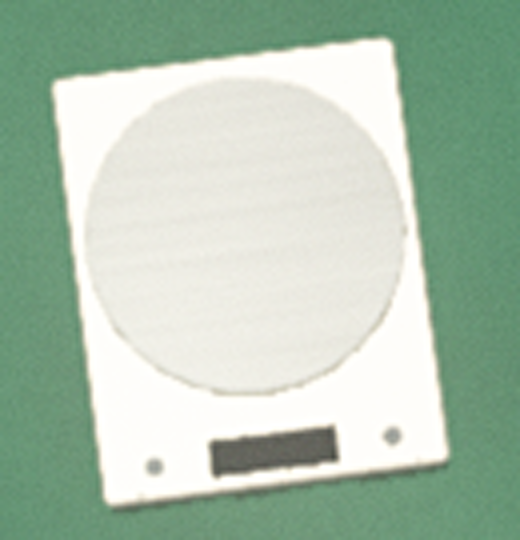

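The plate spans x 85–405 and y 76–394 in the crop, so its centre is at crop (245,235), or top-image pixel (315.9,178.4). The rack sides and the canister and disc positions agree within 1–2 mm. Next I'll move the wrist camera over the rack for a closer look.

```bash
cat > go.py <<'E'
import sys,numpy as np
from h import *
from scipy.spatial.transform import Rotation as R
def plan(x,y,z,psi):
    o=bot.get_obs(); q=o['tool_rot']; M=R.from_quat(np.r_[q[1:],q[0]]).as_matrix()
    d=M.T@(np.array([x,y,z])-o['eef_pos'])*100; cur=np.arctan2(M[1,0],M[0,0]); s=cur-np.radians(psi); s=(s+np.pi)%(2*np.pi)-np.pi
    print('t',round(o['t'],2),'pos',o['eef_pos'].round(4),'psi',round(np.degrees(cur),2),'-> row',d.round(2),'spin',round(s,3),'grip',round(float(o['gripper_width']),3),round(float(o['grasp_force']),1))
if __name__=='__main__': plan(*map(float,sys.argv[1:5]))
E
python3 go.py .52 -.25 .27 90; python3 - <<'E'
from h import *
T=cam('top'); print(onplane(T,315.9,178.4,.032), onplane(T,317.5,228,.024))
# tray & scale angles: sides
E
```

```text
t 0.35 pos [ 0.1596 -0.6557  0.2311] psi 13.68 -> row [ 44.61 -30.9   -3.88] spin -1.332 grip 1.001 0.0
[ 0.6355616  -0.01254439  0.032     ] [ 0.54511411 -0.01799317  0.024     ]
```

```bash
python3 -m jog '[[0,0,-3.9,0],[44.6,-30.9,-3.9,-1.332],[44.6,-30.9,-3.9,-1.332],[44.6,-30.9,-3.9,-1.332],[44.6,-30.9,-3.9,-1.332],[44.6,-30.9,-3.9,-1.332],[44.6,-30.9,-3.9,-1.332],[44.6,-30.9,-3.9,-1.332],[44.6,-30.9,-3.9,-1.332],[44.6,-30.9,-3.9,-1.332],[44.6,-30.9,-3.9,-1.332],[44.6,-30.9,-3.9,-1.332],[44.6,-30.9,-3.9,-1.332],[44.6,-30.9,-3.9,-1.332],[44.6,-30.9,-3.9,-1.332],[44.6,-30.9,-3.9,-1.332],[44.6,-30.9,-3.9,-1.332],[44.6,-30.9,-3.9,-1.332],[44.6,-30.9,-3.9,-1.332],[44.6,-30.9,-3.9,-1.332]]' -1
python3 go.py .52 -.25 .27 90; python3 -c "
from h import *
c=cam('wrist','w1'); print(np.round(c['pose'],3).tolist(), bot.get_obs()['q'])"
```

```text
t: 2.07
eef_pos: [0.5191, -0.2515, 0.2703]
tool_rot: [0.0, 0.708, 0.706, -0.0]
contact_force: [0.1, 0.1, 1.5]
gripper_width: 1.005
grasp_force: 0.0
t 2.07 pos [ 0.5191 -0.2515  0.2703] psi 89.85 -> row [0.15 0.09 0.03] spin -0.003 grip 1.005 0.0
[[1.0, -0.003, -0.001, 0.519], [-0.003, -0.947, -0.321, -0.169], [0.0, 0.321, -0.947, 0.413], [0.0, 0.0, 0.0, 1.0]] [ 0.69672974  0.31566232 -0.44223762  1.72638426  0.14772782  1.13244458
  0.20853261]
```

View pics/w1.png

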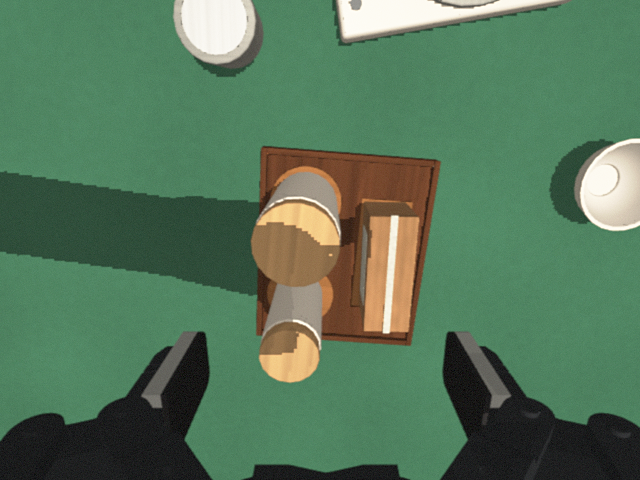

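The wrist view shows the rack's corners at about (263,148), (439,160), (411,345), (258,336). The big lid is centred near (296,243), the slim lid near (290,351), and the carton's top spans (368,214) to (410,332).

```bash
cat > m3.py <<'E'
from h import *
c=cam('wrist'); P=cloud(c)
def fitc(P):
    A=np.c_[2*P[:,:2],np.ones(len(P))]; s=np.linalg.lstsq(A,(P[:,:2]**2).sum(1),rcond=None)[0]; return s[:2].round(4),np.sqrt(s[2]+s[:2]@s[:2]).round(4)
def quad(px,z,lab):
    q=np.array([onplane(c,u,v,z)[:2] for u,v in px]); e=np.roll(q,-1,0)-q
    print(lab,'c',q.mean(0).round(4),'sides',np.linalg.norm(e,axis=1).round(4),'ang',(np.degrees(np.arctan2(e[:,1],e[:,0]))).round(1))
quad([(263,148),(439,160),(411,345),(258,336)],.018,'rack')
quad([(368,214),(419,215),(410,332),(363,330)],.074,'carton')
for lab,x,y,z in [('big',.5,-.252,.152),('slim',.492,-.349,.134)]:
    m=((P[...,2]>z-.008)&(P[...,2]<z+.01)&(np.hypot(P[...,0]-x,P[...,1]-y)<.042)).astype(np.uint8)
    cn=max(cv2.findContours(m,0,1)[0],key=cv2.contourArea).reshape(-1,2)
    hull=cv2.convexHull(cn).reshape(-1,2)
    q=np.array([onplane(c,u,v,z) for u,v in hull]); print(lab,'zmed',np.median(P[...,2][m>0]).round(4),'contour ray',fitc(q), cv2.fitEllipse(cn))
m=(P[...,2]>.066)&(P[...,2]<.084)&(P[...,0]>.545)&(P[...,0]<.61)&(abs(P[...,1]+.306)<.08)
print('carton',np.median(P[...,2][m]),cv2.minAreaRect((P[m][:,:2]*1e3).astype(np.float32)))
E
python3 m3.py
```

```text
rack c [ 0.5359 -0.3053] sides [0.1655 0.1996 0.1675 0.1995] ang [ -3.9 -93.9 176.   85.5]
carton c [ 0.5757 -0.3058] sides [0.043  0.1116 0.0438 0.1103] ang [ -1.3 -90.3 177.1  89.4]
big zmed 0.1519 contour ray (array([ 0.4985, -0.2522]), np.float64(0.0299)) ((294.9405822753906, 243.678955078125), (85.44930267333984, 88.06513214111328), 103.13924407958984)
slim zmed 0.1339 contour ray (array([ 0.4899, -0.3475]), np.float64(0.0248)) ((288.6275939941406, 353.7108459472656), (55.855655670166016, 59.99203109741211), 91.96426391601562)
carton 0.07400984258773885 ((575.3799438476562, -307.292724609375), (112.0207290649414, 42.40346908569336), 88.77386474609375)
```

```bash
python3 -m jog '[[0,-1.96,0,-0.003],[0,-1.96,0,-0.003],[0,-1.96,3,-0.003],[0,-1.96,7,-0.003],[0,-1.96,11,-0.003],[0,-1.96,14,-0.003],[0,-1.96,15.5,-0.003],[0,-1.96,16.3,-0.003],[0,-1.96,16.3,-0.003],[0,-1.96,16.3,-0.003],[0,-1.96,16.3,-0.003],[0,-1.96,16.3,-0.003]]' -1
python3 go.py .4995 -.252 .107 90;  python3 -c "
from h import *
c=cam('wrist','w2')"
```

```text
t: 3.17
eef_pos: [0.5015, -0.2506, 0.1089]
tool_rot: [0.001, 0.706, 0.708, 0.0]
contact_force: [-0.7, 0.3, -0.7]
gripper_width: 1.001
grasp_force: 0.0
t 3.17 pos [ 0.5015 -0.2506  0.1089] psi 90.16 -> row [-0.14 -0.2   0.19] spin 0.003 grip 1.001 0.0
```

View pics/w2.png

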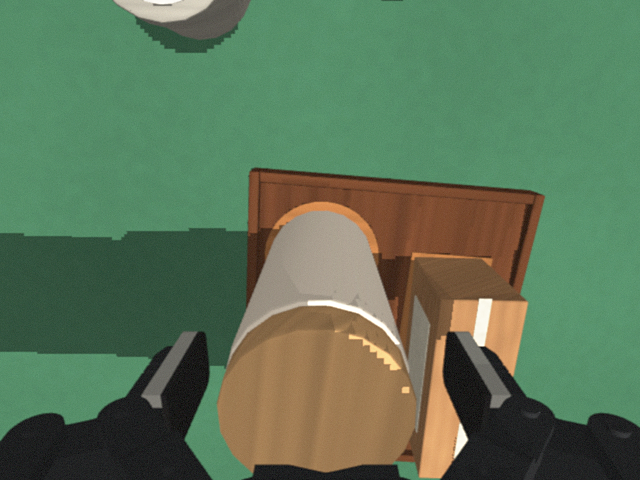

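The fingers straddle the big lid, which spans columns 218–415, and their middle is about 2 mm too far +x. I'll correct that and close.

```bash
python3 -m jog '[[-0.1,-0.2,0.2,0.003],[-0.1,-0.2,0.2,0.003],[-0.1,-0.2,0.2,0.003],[-0.1,-0.2,0.2,0.003]]' -1 && python3 go.py .4995 -.252 .107 90 && python3 -m jog '[[0,0,0,0],[0,0,0,0],[0,0,0,0],[0,0,0,0],[0,0,0,0],[0,0,0,0],[0,0,0,0],[0,0,0,0],[0,0,0,0],[0,0,0,0],[0,0,0,0],[0,0,0,0]]' 1 40
python3 go.py .5235 .311 .25 90
```

```text
t: 3.55
eef_pos: [0.4983, -0.2512, 0.1054]
tool_rot: [0.0, 0.707, 0.707, 0.0]
contact_force: [0.1, 0.6, -0.6]
gripper_width: 0.999
grasp_force: 0.0
t 3.55 pos [ 0.4983 -0.2512  0.1054] psi 89.99 -> row [-0.08  0.12 -0.16] spin -0.0 grip 0.999 0.0
t: 4.55
eef_pos: [0.4986, -0.2512, 0.1056]
tool_rot: [0.0, 0.707, 0.707, 0.0]
contact_force: [-0.0, 0.6, 4.8]
gripper_width: 0.711
grasp_force: 43.3
t 4.55 pos [ 0.4986 -0.2512  0.1056] psi 90.0 -> row [ 56.22   2.49 -14.45] spin -0.0 grip 0.711 43.3
```

```bash
python3 -m jog '[[0,0,-0.5,0],[0,0,-2,0],[0,0,-4.5,0],[0,0,-7.5,0],[0,0,-11,0],[1,0,-13.5,0],[3,1,-14.5,0],[6,2,-14.5,0],[9.5,3,-14.5,0],[13,4,-14.5,0],[16.5,5,-14.5,0],[20,6,-14.5,0],[23.5,7,-14.5,0],[27,8,-14.5,0],[30.5,8.4,-14.5,0],[34,8.4,-14.5,0],[37.5,8.4,-14.5,0],[41,8.4,-14.5,0],[44,8.4,-14.5,0],[47,8.4,-14.5,0]]' - 60; python3 go.py .583 .3126 .25 90;
```

```text
t: 6.22
eef_pos: [0.5812, 0.2202, 0.2492]
tool_rot: [-0.0, 0.707, 0.707, -0.001]
contact_force: [0.8, -0.1, -3.4]
gripper_width: 0.707
grasp_force: 66.2
t 6.22 pos [0.5812 0.2202 0.2492] psi 90.04 -> row [ 9.24  0.18 -0.09] spin 0.001 grip 0.707 66.2
```

```bash
python3 -m jog '[[2.5,0.05,0,0],[5,0.1,0,0],[7,0.1,0,0],[8.5,0.1,0,0],[9.3,0.1,0,0],[9.3,0.1,0.5,0],[9.3,0.1,2,0],[9.3,0.1,4.5,0],[9.3,0.1,7.5,0],[9.3,0.1,10,0],[9.3,0.1,12,0],[9.3,0.1,13,0],[9.3,0.1,13.5,0],[9.3,0.1,13.5,0],[9.3,0.1,13.5,0]]'; python3 go.py .583 .3126 .1 90; python3 -c "
from h import *
c=cam('scene','s1'); cv2.imwrite('pics/s1c.png',cv2.resize(cv2.cvtColor(c['pixels'],cv2.COLOR_RGB2BGR)[150:330,350:560],None,fx=3,fy=3))"
```

```text
t: 7.47
eef_pos: [0.5841, 0.3117, 0.1163]
tool_rot: [0.0, 0.707, 0.707, 0.001]
contact_force: [-0.3, 0.3, -3.1]
gripper_width: 0.706
grasp_force: 66.1
t 7.47 pos [0.5841 0.3117 0.1163] psi 89.96 -> row [ 0.08 -0.12  1.63] spin -0.001 grip 0.706 66.1
```

View pics/s1c.png

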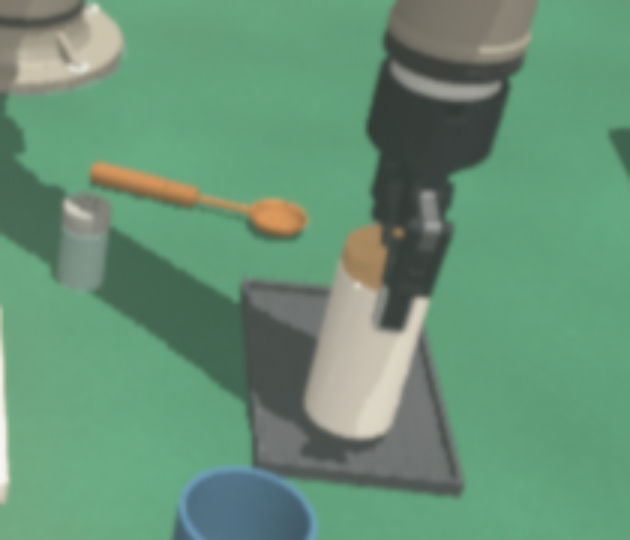

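The canister hangs upright just above the tray: its edges lean about 15° in the image, which is what perspective predicts there. I'll lower it to contact.

```bash
python3 -m jog '[[0,0,0.5,0],[0,0,1.0,0],[0,0,1.3,0],[0,0,1.5,0],[0,0,1.6,0],[0,0,1.65,0],[0,0,1.65,0],[0,0,1.65,0]]'; python3 go.py .583 .3126 .1 90
```

```text
t: 8.18
eef_pos: [0.5832, 0.3119, 0.0999]
tool_rot: [0.0, 0.707, 0.707, -0.0]
contact_force: [-2.5, -2.4, 5.3]
gripper_width: 0.706
grasp_force: 67.3
t 8.18 pos [0.5832 0.3119 0.0999] psi 90.0 -> row [ 0.07 -0.02 -0.01] spin 0.0 grip 0.706 67.3
```

```bash
python3 -m jog '[[0,0,0,0],[0,0,0,0],[0,0,0,0],[0,0,0,0],[0,0,0,0],[0,0,0,0],[0,0,-0.5,0],[0,0,-2,0],[0,0,-5,0],[0,0,-9,0],[0,0,-12,0],[-4,-1,-12,0],[-8,-2,-12,0],[-12,-3,-12,0],[-16,-4,-12,0],[-20,-5,-12,0],[-24,-6,-12,0],[-28,-6.5,-12,0],[-32,-7,-12,0],[-36,-7.5,-12,0]]' -1; python3 go.py .4912 -.348 .22 90
```

```text
t: 9.85
eef_pos: [0.5081, -0.0498, 0.2205]
tool_rot: [0.001, 0.707, 0.707, 0.001]
contact_force: [1.6, -0.2, -0.1]
gripper_width: 0.999
grasp_force: 0.0
t 9.85 pos [ 0.5081 -0.0498  0.2205] psi 90.02 -> row [-29.82  -1.7    0.06] spin 0.0 grip 0.999 0.0
```

```bash
python3 -m jog '[[-4,-0.5,0,0],[-8,-1,0,0],[-12,-1.5,0,0],[-16,-1.7,0,0],[-20,-1.7,0,0],[-24,-1.7,0,0],[-27,-1.7,0,0],[-29,-1.7,0,0],[-29.9,-1.7,0,0],[-29.9,-1.7,0,0],[-29.9,-1.7,0,0],[-29.9,-1.7,0,0],[-29.9,-1.7,0,0]]'; python3 go.py .4912 -.348 .092 90; python3 - <<'E'
from h import *
c=cam('wrist','w3'); P=cloud(c)
src=open('m3.py').read(); exec(src[src.index('def fitc'):src.index('def quad')])
z=.134
m=((P[...,2]>z-.008)&(P[...,2]<z+.01)&(np.hypot(P[...,0]-.491,P[...,1]+.348)<.042)).astype(np.uint8)
cn=max(cv2.findContours(m,0,1)[0],key=cv2.contourArea)
q=np.array([onplane(c,u,v,z) for u,v in cv2.convexHull(cn).reshape(-1,2)]); print(np.median(P[...,2][m>0]),fitc(q))
E
```

```text
t: 10.93
eef_pos: [0.492, -0.3449, 0.2192]
tool_rot: [-0.0, 0.706, 0.708, 0.0]
contact_force: [0.2, 0.6, -1.7]
gripper_width: 1.003
grasp_force: 0.0
t 10.93 pos [ 0.492  -0.3449  0.2192] psi 90.18 -> row [-0.31 -0.09 12.72] spin 0.003 grip 1.003 0.0
0.13385362565447365 (array([ 0.4894, -0.3487]), np.float64(0.0241))
```

View pics/w3.png

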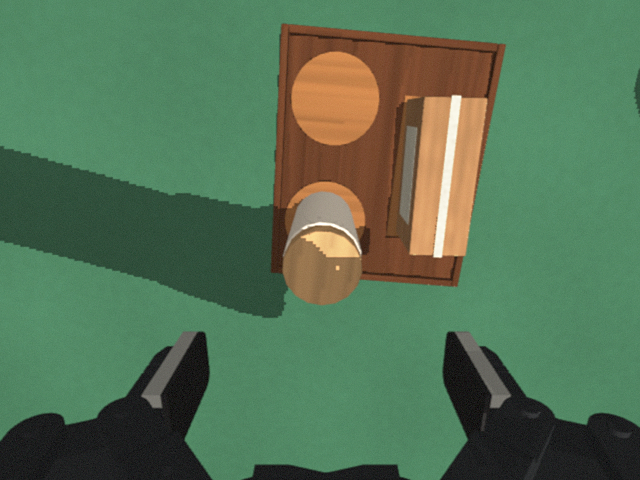

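The wrist view shows the vacated disc at (335,98) and the slim lid at about (322,268), centred between the fingers. I'll descend onto the slim canister and grip it.

```bash
python3 -m jog '[[-0.3,-0.17,0,0.003],[-0.3,-0.17,2,0.003],[-0.3,-0.17,5,0.003],[-0.3,-0.17,8.5,0.003],[-0.3,-0.17,11,0.003],[-0.3,-0.17,12.3,0.003],[-0.3,-0.17,12.7,0.003],[-0.3,-0.17,12.7,0.003],[-0.3,-0.17,12.7,0.003],[-0.3,-0.17,12.7,0.003],[-0.3,-0.17,12.7,0.003],[-0.3,-0.17,12.7,0.003]]' -1; python3 go.py .4905 -.348 .092 90
python3 - <<'E'
from h import *
src=open('m3.py').read(); exec(src[src.index('def fitc'):src.index('def quad')])
c=cam('top'); im=c['pixels'].astype(int); im=im; 
hsv=cv2.cvtColor(c['pixels'],cv2.COLOR_RGB2HSV); 
m=((im[...,0]>150)&(im[...,0]-im[...,2]>60)).astype(np.uint8)
for cn in cv2.findContours(m[180:300,400:540],0,1)[0]:
    if cv2.contourArea(cn)>150:
        q=np.array([onplane(c,u+400,v+180,.012) for u,v in cn.reshape(-1,2)]); print('top',cv2.contourArea(cn),fitc(q))
E
```

```text
t: 11.98
eef_pos: [0.4903, -0.3506, 0.0931]
tool_rot: [0.001, 0.708, 0.706, 0.0]
contact_force: [-0.9, 0.1, 0.3]
gripper_width: 1.0
grasp_force: 0.0
t 11.98 pos [ 0.4903 -0.3506  0.0931] psi 89.82 -> row [0.26 0.02 0.11] spin -0.003 grip 1.0 0.0
top 165.5 (array([ 0.4952, -0.3443]), np.float64(0.0257))
top 1093.0 (array([ 0.5011, -0.2519]), np.float64(0.0347))
top 570.5 (array([ 0.5713, -0.3266]), np.float64(0.0384))
top 580.0 (array([ 0.5978, -0.3269]), np.float64(0.0387))
```

```bash
python3 -m jog '[[0.1,0.05,0.1,-0.002],[0.1,0.05,0.1,-0.002],[0.1,0.05,0.1,-0.002],[0.1,0.05,0.1,-0.002]]' -1 && python3 go.py .491 -.3485 .092 90 && python3 -m jog '[[0,0,0,0],[0,0,0,0],[0,0,0,0],[0,0,0,0],[0,0,0,0],[0,0,0,0],[0,0,0,0],[0,0,0,0],[0,0,0,0],[0,0,0,0],[0,0,0,0],[0,0,0,0]]' 1 40
python3 go.py .477 .310 .23 90
```

```text
t: 12.37
eef_pos: [0.4901, -0.349, 0.0908]
tool_rot: [-0.0, 0.707, 0.707, -0.0]
contact_force: [0.2, -0.3, -0.4]
gripper_width: 0.999
grasp_force: 0.0
t 12.37 pos [ 0.4901 -0.349   0.0908] psi 89.95 -> row [ 0.05  0.09 -0.12] spin -0.001 grip 0.999 0.0
t: 13.37
eef_pos: [0.4902, -0.3492, 0.091]
tool_rot: [0.0, 0.707, 0.707, -0.0]
contact_force: [-2.4, 1.3, 4.8]
gripper_width: 0.572
grasp_force: 41.8
t 13.37 pos [ 0.4902 -0.3492  0.091 ] psi 89.94 -> row [ 65.92  -1.39 -13.91] spin -0.001 grip 0.572 41.8
```

```bash
python3 -m jog '[[0,0,-0.5,0],[0,0,-2,0],[0,0,-4.5,0],[0,0,-7.5,0],[0,0,-11,0],[1,0,-13.5,0],[3,0,-14,0],[6,0,-14,0],[9.5,0,-14,0],[13,-0.3,-14,0],[16.5,-0.6,-14,0],[20,-0.8,-14,0],[24,-1,-14,0],[28,-1.2,-14,0],[32,-1.3,-14,0],[36,-1.3,-14,0],[40,-1.3,-14,0],[44,-1.3,-14,0],[48,-1.3,-14,0],[52,-1.3,-14,0]]' - 60;  python3 -m jog '[[4,0,0,0],[7.5,0,0,0],[10.5,0,0,0],[12.5,0,0,0],[13.7,0,0,0],[13.9,0,0,0],[13.9,0,0.5,0],[13.9,0,2,0],[13.9,0,5,0],[13.9,0,8,0],[13.9,0,10.5,0],[13.9,0,12,0],[13.9,0,12.8,0],[13.9,0,12.8,0],[13.9,0,12.8,0],[13.9,0,12.8,0]]';python3 go.py .477 .310 .085 90
```

```text
t: 15.03
eef_pos: [0.4768, 0.1725, 0.2304]
tool_rot: [-0.0, 0.708, 0.707, -0.0]
contact_force: [1.6, -0.1, -2.9]
gripper_width: 0.568
grasp_force: 62.6
t: 16.37
eef_pos: [0.4788, 0.3099, 0.104]
tool_rot: [0.0, 0.708, 0.706, 0.001]
contact_force: [1.1, 0.5, -2.3]
gripper_width: 0.569
grasp_force: 62.7
t 16.37 pos [0.4788 0.3099 0.104 ] psi 89.89 -> row [ 0.01 -0.18  1.9 ] spin -0.002 grip 0.569 62.7
```

```bash
python3 -m jog '[[0,-0.1,0.6,0],[0,-0.1,1.2,0],[0,-0.1,1.5,0],[0,-0.1,1.7,0],[0,-0.1,1.8,0],[0,-0.1,1.9,0],[0,-0.1,1.9,0],[0,-0.1,1.9,0]]'; python3 go.py .477 .310 .085 90
```

```text
t: 17.03
eef_pos: [0.4767, 0.3101, 0.0852]
tool_rot: [0.0, 0.707, 0.707, -0.0]
contact_force: [-4.0, -2.8, 11.2]
gripper_width: 0.565
grasp_force: 64.2
t 17.03 pos [0.4767 0.3101 0.0852] psi 89.95 -> row [-0.01  0.03  0.02] spin -0.001 grip 0.565 64.2
```

```bash
python3 -m jog '[[0,0,0,0],[0,0,0,0],[0,0,0,0],[0,0,0,0],[0,0,0,0],[0,0,0,0],[0,0,-0.5,0],[0,0,-2,0],[0,0,-5,0],[0,0,-9,0],[0,0,-12,0],[-3,0,-13,0],[-7,1,-13,0],[-11,2,-13,0],[-15,3,-13,0],[-19,4,-13,0],[-23,5,-13,0],[-27,6,-13,0],[-31,7,-13,0],[-35,8,-13,0]]' -1; python3 -m jog '[[-4,1,0,0],[-8,2,0,0],[-12,2,0,0],[-16,2,0,0],[-20,2,0,0],[-23,2,0,0],[-25,2,0,0],[-26,2,0,0],[-26,2,0,0],[-26,2,0,0],[-26,2,0,0]]'; python3 go.py .576 -.306 .038 89.3
cat > m4.py <<'E'
from h import *
for n in ('wrist','top'):
    c=cam(n,'w4' if n=='wrist' else None); P=cloud(c)
    m=(P[...,2]>.064)&(P[...,2]<.084)&(P[...,0]>.53)&(P[...,0]<.62)&(abs(P[...,1]+.306)<.075)
    cn=max(cv2.findContours(m.astype(np.uint8),0,1)[0],key=cv2.contourArea).reshape(-1,2)
    q=np.array([onplane(c,u,v,.074)[:2]*1e3 for u,v in cn]).astype(np.float32)
    print(n,np.median(P[...,2][m]).round(4),cv2.minAreaRect(q))
E
python3 m4.py
```

```text
t: 18.7
eef_pos: [0.5566, -0.0422, 0.2144]
tool_rot: [0.0, 0.707, 0.707, 0.0]
contact_force: [0.7, -0.2, 0.2]
gripper_width: 1.001
grasp_force: 0.0
t: 19.62
eef_pos: [0.5768, -0.2975, 0.214]
tool_rot: [-0.0, 0.706, 0.708, 0.001]
contact_force: [0.0, 0.5, -1.0]
gripper_width: 0.999
grasp_force: 0.0
t 19.62 pos [ 0.5768 -0.2975  0.214 ] psi 90.12 -> row [-0.88 -0.09 17.6 ] spin 0.014 grip 0.999 0.0
wrist 0.074 ((575.7591552734375, -306.90509033203125), (112.23088836669922, 41.228477478027344), 88.7999496459961)
top 0.0749 ((577.3980712890625, -304.8242492675781), (112.94477844238281, 43.463462829589844), 88.77218627929688)
```

View pics/w4.png

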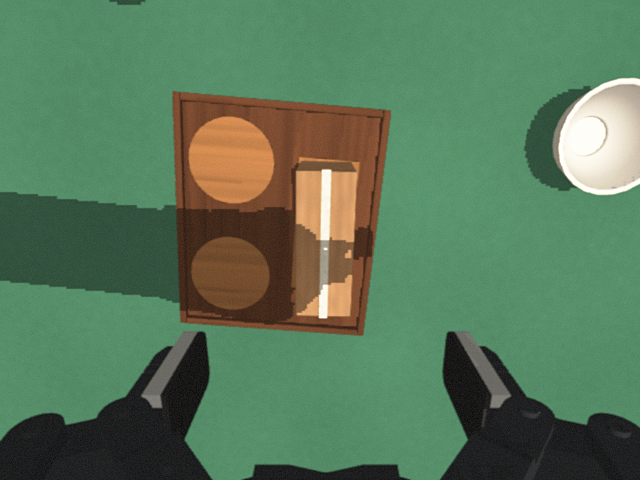

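The wrist view shows both discs free at about (231,160) and (231,273), and the carton centred at column 325 between the fingers. I'll measure the discs here and then take the carton.

```bash
cat > m5.py <<'E'
from h import *
c=cam('wrist'); g=cv2.cvtColor(c['pixels'],cv2.COLOR_RGB2LAB)
for (u,v) in [(231,160),(231,273)]:
    ff=np.zeros((482,642),np.uint8); im=cv2.GaussianBlur(c['pixels'],(5,5),0).copy()
    cv2.floodFill(im,ff,(u,v),0,(9,9,9),(9,9,9),4|cv2.FLOODFILL_MASK_ONLY|(1<<8))
    m=ff[1:-1,1:-1]; cn=max(cv2.findContours(m,0,1)[0],key=cv2.contourArea)
    q=np.array([onplane(c,*p,.012) for p in cv2.convexHull(cn).reshape(-1,2)]); (x,y),r=cv2.minEnclosingCircle((q[:,:2]*1e3).astype(np.float32)); print(m.sum(),x,y,r)
def quad(px,z,lab):
    q=np.array([onplane(c,u,v,z)[:2] for u,v in px]); e=np.roll(q,-1,0)-q
    print(lab,'c',q.mean(0).round(4),'sides',np.linalg.norm(e,axis=1).round(4),'ang',(np.degrees(np.arctan2(e[:,1],e[:,0]))).round(1))
quad([(174,93),(390,111),(363,334),(181,322)],.018,'rack')
E
python3 m5.py; python3 -m jog '[[-0.85,-0.04,0,0.023],[-0.85,-0.04,3,0.023],[-0.85,-0.04,7,0.023],[-0.85,-0.04,11,0.023],[-0.85,-0.04,14,0.023],[-0.85,-0.04,16.5,0.023],[-0.85,-0.04,17.8,0.023],[-0.85,-0.04,18.1,0.023],[-0.85,-0.04,18.1,0.023],[-0.85,-0.04,18.1,0.023],[-0.85,-0.04,18.1,0.023],[-0.85,-0.04,18.1,0.023],[-0.85,-0.04,18.1,0.023]]' -1; python3 go.py .5765 -.306 .033 88.8
```

```text
290112 570.703369140625 -435.4987487792969 380.4776611328125
290112 570.703369140625 -435.4987487792969 380.4776611328125
rack c [ 0.5354 -0.3058] sides [0.167  0.1971 0.1684 0.1977] ang [ -4.4 -94.3 175.8  85.3]
t: 20.85
eef_pos: [0.5766, -0.3092, 0.0342]
tool_rot: [0.001, 0.716, 0.698, 0.0]
contact_force: [0.2, -0.2, -0.4]
gripper_width: 1.0
grasp_force: 0.0
t 20.85 pos [ 0.5766 -0.3092  0.0342] psi 88.61 -> row [ 0.32 -0.01  0.12] spin -0.003 grip 1.0 0.0
```

```bash
python3 -m jog '[[0.2,0,0.05,-0.002],[0.2,0,0.05,-0.002],[0.2,0,0.05,-0.002],[0.2,0,0.05,-0.002]]' -1 && python3 go.py .5765 -.306 .033 88.8 && python3 -m jog '[[0,0,0,0],[0,0,0,0],[0,0,0,0],[0,0,0,0],[0,0,0,0],[0,0,0,0],[0,0,0,0],[0,0,0,0],[0,0,0,0],[0,0,0,0],[0,0,0,0],[0,0,0,0],[0,0,0,0],[0,0,0,0]]' 1 30
python3 go.py .635 -.0135 .20 97
```

```text
t: 21.18
eef_pos: [0.5758, -0.3066, 0.0324]
tool_rot: [0.0, 0.715, 0.699, 0.0]
contact_force: [0.0, -0.8, 0.1]
gripper_width: 1.0
grasp_force: 0.0
t 21.18 pos [ 0.5758 -0.3066  0.0324] psi 88.75 -> row [ 0.06  0.07 -0.06] spin -0.001 grip 1.0 0.0
t: 22.35
eef_pos: [0.5759, -0.3068, 0.0323]
tool_rot: [0.0, 0.715, 0.699, 0.0]
contact_force: [0.4, -0.1, 0.2]
gripper_width: 0.486
grasp_force: 31.0
t 22.35 pos [ 0.5759 -0.3068  0.0323] psi 88.74 -> row [ 29.45   5.26 -16.77] spin -0.144 grip 0.486 31.0
```

```bash
cat > m6.py <<'E'
from h import *
src=open('m3.py').read(); exec(src[src.index('def fitc'):src.index('def quad')])
for n,seed,box in [('top',(317,178),(260,125,375,250)),('scene',(315,280),(270,245,360,320))]:
    c=cam(n); im=cv2.GaussianBlur(c['pixels'],(3,3),0); g=im.min(2).astype(int); s=np.median(g[seed[1]-8:seed[1]+8,seed[0]-8:seed[0]+8]); 
    u0,v0,u1,v1=box; print(n,'seed',s,'base',np.percentile(g[v0:v1,u0:u1],95))
    m=np.zeros(g.shape,np.uint8); m[v0:v1,u0:u1]=(abs(g-s)<(np.percentile(g[v0:v1,u0:u1],95)-s)*.55)[v0:v1,u0:u1]
    m=cv2.morphologyEx(m,cv2.MORPH_OPEN,np.ones((5,5)))
    cn=max(cv2.findContours(m,0,1)[0],key=cv2.contourArea); q=np.array([onplane(c,*p,.032) for p in cv2.convexHull(cn).reshape(-1,2)])
    print(fitc(q),cv2.minEnclosingCircle((q[:,:2]*1e3).astype(np.float32)),cv2.fitEllipse(cn))
    P=cloud(c); mm=m>0; print('z',np.median(P[...,2][mm]))
E
python3 m6.py; python3 -m jog '[[0,0,-0.5,0],[0,0,-2,0],[0,0,-4.5,0],[0,0,-8,0],[1,0.2,-11,0],[3,0.8,-13,0],[6,1.6,-14,0],[9.5,2.4,-14,0],[13,3.2,-14,0],[16.5,4,-14,0],[20,4.6,-14,0],[23,5,-14,0],[25,5.2,-14,0],[25,5.2,-14,0],[25,5.2,-14,0]]' - 40; python3 go.py .635 -.0135 .20 88.7; python3 -c "
from h import *
cam('wrist','w5')"
```

```text
top seed 232.0 base 253.0
(array([ 0.6355, -0.0126]), np.float64(0.0745)) ((635.4434814453125, -12.42013168334961), 75.05732727050781) ((315.66815185546875, 178.37698364257812), (78.9318618774414, 80.25578308105469), 61.897579193115234)
z 0.03316009533687264
scene seed 204.0 base 242.0
(array([ 0.6389, -0.0122]), np.float64(0.0729)) ((640.8975219726562, -12.104850769042969), 75.0754165649414) ((314.0046081542969, 280.1304931640625), (43.49843215942383, 68.02963256835938), 91.3124771118164)
z 0.029168630557011743
t: 23.7
eef_pos: [0.6331, -0.0559, 0.1733]
tool_rot: [-0.0, 0.714, 0.701, 0.0]
contact_force: [-0.4, -2.2, -2.0]
gripper_width: 0.49
grasp_force: 41.0
t 23.7 pos [ 0.6331 -0.0559  0.1733] psi 88.94 -> row [ 4.24  0.11 -2.67] spin 0.004 grip 0.49 41.0
```

View pics/w5.png

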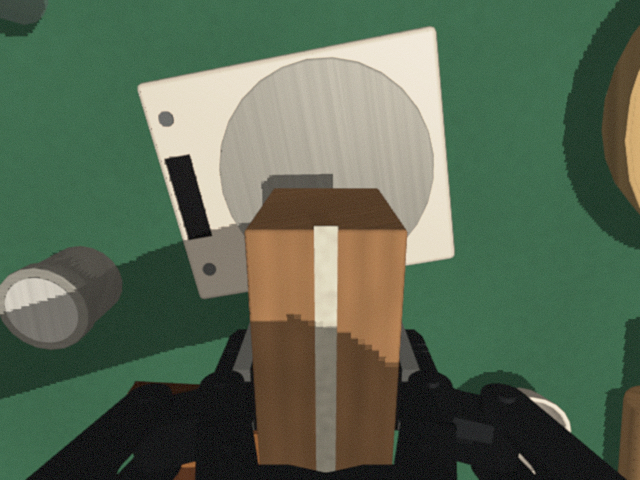

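The carton is held straight. The plate spans columns 220–433 with its top at row 58. I'll check its centre from this view.

```bash
python3 - <<'E'
from h import *
c=cam('wrist'); src=open('m3.py').read(); exec(src[src.index('def fitc'):src.index('def quad')])
q=np.array([onplane(c,u,v,.032) for u,v in [(220,160),(433,165),(326,58),(252,89),(405,92)]]); print(fitc(q))
E
python3 go.py .6355 -.0132 .0525 88.7
```

```text
(array([ 0.6342, -0.0158]), np.float64(0.0726))
t 23.8 pos [ 0.633  -0.0594  0.1728] psi 88.67 -> row [ 4.64  0.15 12.02] spin -0.001 grip 0.49 41.0
```

```bash
python3 -m jog '[[1.5,0.1,0,0],[3,0.1,0.5,0],[4.2,0.1,2,0],[4.55,0.1,4,0],[4.55,0.1,6.5,0],[4.55,0.1,9,0],[4.55,0.1,10.5,0],[4.55,0.1,11,0],[4.55,0.1,11.3,0],[4.55,0.1,11.5,0],[4.55,0.1,11.5,0],[4.55,0.1,11.5,0],[4.55,0.1,11.5,0]]'; python3 go.py .635 -.0138 .0523 88.7
```

```text
t: 24.88
eef_pos: [0.6361, -0.0125, 0.0585]
tool_rot: [0.001, 0.715, 0.699, 0.001]
contact_force: [-0.2, 0.2, -2.4]
gripper_width: 0.485
grasp_force: 41.0
t 24.88 pos [ 0.6361 -0.0125  0.0585] psi 88.73 -> row [-0.14 -0.11  0.62] spin 0.0 grip 0.485 41.0
```

```bash
python3 -m jog '[[-0.05,0,0.1,0],[-0.05,0,0.2,0],[-0.05,0,0.3,0],[-0.05,0,0.4,0],[-0.05,0,0.5,0],[-0.05,0,0.6,0],[-0.05,0,0.6,0],[-0.05,0,0.6,0]]'; python3 go.py .635 -.0138 .0523 88.7
```

```text
t: 25.55
eef_pos: [0.6353, -0.013, 0.0523]
tool_rot: [0.0, 0.715, 0.699, -0.0]
contact_force: [-3.8, -0.1, 6.2]
gripper_width: 0.486
grasp_force: 42.0
t 25.55 pos [ 0.6353 -0.013   0.0523] psi 88.73 -> row [-0.08 -0.03  0.  ] spin 0.001 grip 0.486 42.0
```

```bash
python3 -m jog '[[0,0,0,0],[0,0,0,0],[0,0,0,0],[0,0,0,0],[0,0,0,0],[0,0,0,0],[0,0,-0.5,0],[0,0,-2,0],[0,0,-5,0],[0,0,-9,0],[0,-2,-12,0],[-2,-6,-13,0.02],[-4,-10,-13,0.02],[-6,-14,-13,0.02],[-8,-18,-13,0.02],[-8.2,-20,-13,0.02],[-8.2,-20,-13,0.02],[-8.2,-20,-13,0.02],[-8.2,-20,-13,0.02]]' -1; python3 go.py .436 -.099 .02 90; python3 - <<'E'
from h import *
src=open('m3.py').read(); exec(src[src.index('def fitc'):src.index('def quad')])
for n in ('wrist','top'):
    c=cam(n,'w6' if n=='wrist' else 't6'); P=cloud(c); m=((P[...,2]>.047)&(P[...,2]<.066)&(np.hypot(P[...,0]-.436,P[...,1]+.099)<.05)).astype(np.uint8)
    cn=max(cv2.findContours(m,0,1)[0],key=cv2.contourArea); q=np.array([onplane(c,*p,.056) for p in cv2.convexHull(cn).reshape(-1,2)]); print(n,np.median(P[...,2][m>0]),fitc(q))
E
```

```text
t: 27.13
eef_pos: [0.4348, -0.0904, 0.1826]
tool_rot: [0.001, 0.722, 0.692, 0.001]
contact_force: [0.8, 0.2, -0.0]
gripper_width: 1.002
grasp_force: 0.0
t 27.13 pos [ 0.4348 -0.0904  0.1826] psi 87.6 -> row [-0.84  0.11 16.26] spin -0.042 grip 1.002 0.0
wrist 0.056280552538241324 (array([ 0.4332, -0.0991]), np.float64(0.032))Traceback (most recent call last):
  File "<stdin>", line 5, in <module>
ValueError: max() iterable argument is empty
```

View pics/t6.png

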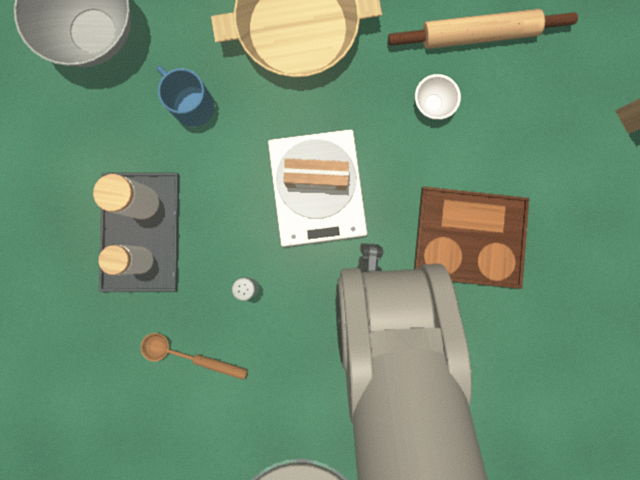

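The carton sits in the middle of the plate at (317,175), both canisters stand on the tray at (115,193) and (115,260), and the shaker is unmoved. The three inlays are free at (474,216), (443,255) and (497,262). Next, the tin.

```bash
python3 - <<'E'
from h import *
src=open('m3.py').read(); exec(src[src.index('def fitc'):src.index('def quad')])
c=cam('top'); im=c['pixels'].astype(int); m=((im[...,0]>125)&(im[...,0]-im[...,2]>45)).astype(np.uint8)
for cn in cv2.findContours(m[180:300,410:540],0,1)[0]:
    if cv2.contourArea(cn)>200:
        q=np.array([onplane(c,u+410,v+180,.012) for u,v in cn.reshape(-1,2)]); print(cv2.contourArea(cn),fitc(q),cv2.minAreaRect((q[:,:2]*1e3).astype(np.float32)))
E
python3 -m jog '[[-0.84,-0.04,1,-0.042],[-0.84,-0.04,4,-0.042],[-0.84,-0.04,8,-0.042],[-0.84,-0.04,11.5,-0.042],[-0.84,-0.04,14,-0.042],[-0.84,-0.04,15.5,-0.042],[-0.84,-0.04,16.2,-0.042],[-0.84,-0.04,16.2,-0.042],[-0.84,-0.04,16.2,-0.042],[-0.84,-0.04,16.2,-0.042],[-0.84,-0.04,16.2,-0.042]]' -1; python3 go.py .4345 -.0991 .02 90
```

```text
1140.5 (array([ 0.4932, -0.352 ]), np.float64(0.0355)) ((492.8486633300781, -351.737060546875), (72.51587677001953, 71.07319641113281), 0.3972860872745514)
986.5 (array([ 0.5049, -0.2531]), np.float64(0.0337)) ((506.2925109863281, -252.76918029785156), (74.54707336425781, 62.936187744140625), 66.90348052978516)
2177.5 (array([ 0.5825, -0.302 ]), np.float64(0.0638)) ((580.4467163085938, -305.22637939453125), (186.87852478027344, 67.05618286132812), 85.35559844970703)
t: 28.2
eef_pos: [0.4339, -0.0991, 0.0204]
tool_rot: [0.001, 0.707, 0.707, 0.001]
contact_force: [0.6, -0.0, 0.3]
gripper_width: 0.999
grasp_force: 0.0
t 28.2 pos [ 0.4339 -0.0991  0.0204] psi 89.99 -> row [-0.    0.06  0.04] spin -0.0 grip 0.999 0.0
```

```bash
python3 -m jog '[[0,0,0,0],[0,0,0,0],[0,0,0,0],[0,0,0,0],[0,0,0,0],[0,0,0,0],[0,0,0,0],[0,0,0,0],[0,0,0,0],[0,0,0,0]]' 1 40; python3 go.py .576 -.308 .15 90
```

```text
t: 29.03
eef_pos: [0.4335, -0.0992, 0.0203]
tool_rot: [0.001, 0.707, 0.707, 0.0]
contact_force: [-1.0, 0.5, 9.1]
gripper_width: 0.738
grasp_force: 41.6
t 29.03 pos [ 0.4335 -0.0992  0.0203] psi 89.99 -> row [-20.89  14.28 -12.93] spin -0.0 grip 0.738 41.6
```

```bash
python3 -m jog '[[0,0,-0.5,0],[0,0,-2,0],[0,0,-4.5,0],[0,0,-7.5,0],[-1,0.5,-9.5,0],[-3,1.5,-10,0],[-6,3.5,-10,0],[-9,5.5,-10,0],[-12,7.5,-10,0],[-15,9.5,-10,0],[-17.5,11.5,-10,0],[-19.5,13,-10,0],[-20.5,14,-10,0],[-20.9,14.2,-10,0],[-20.9,14.2,-10,0],[-20.9,14.2,-10,0],[-20.9,14.2,-10,0],[-20.9,14.2,-10,0]]' - 50; python3 go.py .576 -.308 .0323 90; python3 -c "
from h import *
cam('wrist','w7')"
```

```text
t: 30.53
eef_pos: [0.5742, -0.3067, 0.1195]
tool_rot: [-0.0, 0.707, 0.708, -0.0]
contact_force: [0.1, -0.2, -2.1]
gripper_width: 0.731
grasp_force: 55.2
t 30.53 pos [ 0.5742 -0.3067  0.1195] psi 90.08 -> row [-0.13  0.18  8.72] spin 0.001 grip 0.731 55.2
```

View pics/w7.png

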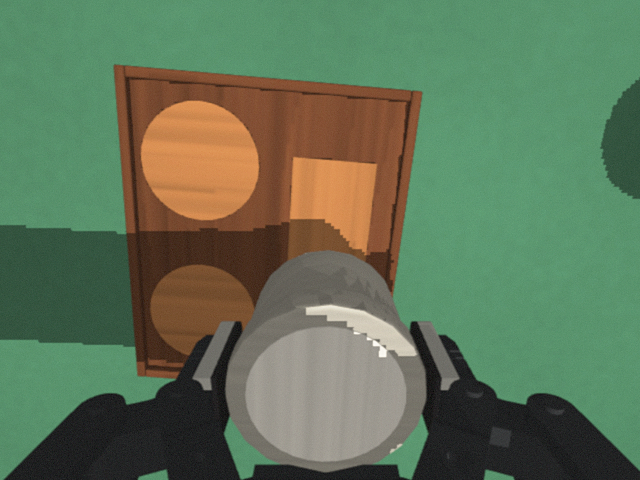

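The tin is held upright. The inlay's far edge corners are at (292,157) and (377,163), and the discs are at (200,160) and (203,310). I'll work out the place centre from these.

```bash
python3 - <<'E'
from h import *
c=cam('wrist'); a,b=[onplane(c,u,v,.012)[:2] for u,v in [(292,157),(377,163)]]; print(a,b,np.linalg.norm(b-a)); m=(a+b)/2
for yaw in (-4.4,): y=np.array([-np.sin(np.radians(yaw)),np.cos(np.radians(yaw))]); print('place',m-.058*y)
for px in [(200,160),(203,310)]: print('disc',onplane(c,*px,.012))
print('tin c',onplane(c,325,391,.159-.0), depthpt(c,325,391))
E
python3 go.py .576 -.308 .0323 90
```

```text
[ 0.55389224 -0.24935972] [ 0.60458681 -0.25281644] 0.05081228180382445
place [ 0.57478982 -0.30891714]
disc [ 0.49901493 -0.25117095  0.012     ]
disc [ 0.4914586 -0.3503164  0.012    ]
tin c [ 0.57373591 -0.30287621  0.159     ] [ 0.57373256 -0.30604324  0.15485663]
t 30.63 pos [ 0.5745 -0.3072  0.1195] psi 90.05 -> row [-0.08  0.16  8.72] spin 0.001 grip 0.732 55.2
```

```bash
python3 -m jog '[[-0.15,0.1,0.5,0],[-0.15,0.1,2,0],[-0.15,0.1,4,0],[-0.15,0.1,6,0],[-0.15,0.1,7.3,0],[-0.15,0.1,7.9,0],[-0.15,0.1,8.2,0],[-0.15,0.1,8.2,0],[-0.15,0.1,8.2,0],[-0.15,0.1,8.4,0],[-0.15,0.1,8.6,0],[-0.15,0.1,8.75,0],[-0.15,0.1,8.75,0],[-0.15,0.1,8.75,0]]'; python3 go.py .5755 -.309 .0323 90
```

```text
t: 31.8
eef_pos: [0.5761, -0.3097, 0.0325]
tool_rot: [0.0, 0.707, 0.707, 0.0]
contact_force: [-1.6, 1.8, 3.8]
gripper_width: 0.736
grasp_force: 55.6
t 31.8 pos [ 0.5761 -0.3097  0.0325] psi 89.99 -> row [ 0.07 -0.06  0.02] spin -0.0 grip 0.736 55.6
```

```bash
python3 -m jog '[[0,0,0,0],[0,0,0,0],[0,0,0,0],[0,0,0,0],[0,0,0,0],[0,0,0,0],[0,0,-0.5,0],[0,0,-2,0],[0,0,-5,0],[0,0,-9,0],[0,0,-13,0],[3,0,-16,0],[7,-1,-18,0],[11,-2,-18,0],[15,-3,-18,0],[19,-4,-18,0],[23,-5,-18,0],[27,-6,-18,0],[31,-7,-18,0],[35,-8,-18,0]]' -1; python3 -m jog '[[4,-1,0,0],[8,-2,0,0],[12,-2,0,0],[16,-2,0,0],[20,-2,0,0],[23,-2,0,0],[25,-2,0,0],[26,-2,0,0],[26.5,-2,0,0],[26.5,-2,0,0],[26.5,-2,0,0],[26.5,-2,0,0]]'; python3 go.py .4767 .3101 .085 90; cat > m7.py <<'E'
from h import *
import sys
src=open('m3.py').read(); exec(src[src.index('def fitc'):src.index('def quad')])
def disc(c,P,x,y,z,r=.05,lab=''):
    m=((P[...,2]>z-.009)&(P[...,2]<z+.009)&(np.hypot(P[...,0]-x,P[...,1]-y)<r)).astype(np.uint8)
    cs=cv2.findContours(m,0,1)[0]
    if not cs or m.sum()<40: print(lab,'none'); return
    cn=max(cs,key=cv2.contourArea); q=np.array([onplane(c,*p,z) for p in cv2.convexHull(cn).reshape(-1,2)]); print(lab,np.median(P[...,2][m>0]).round(4),*fitc(q))
E
python3 - <<'E'
from m7 import *
c=cam('wrist','w8'); P=cloud(c)
disc(c,P,.477,.310,.128,.045,'slim wrist'); disc(c,P,.583,.312,.146,.045,'big wrist')
c=cam('top'); P=cloud(c); disc(c,P,.576,-.308,.068,.05,'tin top'); disc(c,P,.583,.312,.146,.045,'big top')
m=(P[...,2]>.086)&(P[...,2]<.102)&(np.hypot(P[...,0]-.635,P[...,1]+.0135)<.1); print('carton',np.median(P[...,2][m]),cv2.minAreaRect((P[m][:,:2]*1e3).astype(np.float32)))
E
```

```text
t: 33.47
eef_pos: [0.4954, 0.0411, 0.2133]
tool_rot: [0.001, 0.707, 0.707, 0.0]
contact_force: [-0.4, -0.1, 0.4]
gripper_width: 1.001
grasp_force: 0.0
t: 34.47
eef_pos: [0.4767, 0.3022, 0.2118]
tool_rot: [0.001, 0.708, 0.706, -0.0]
contact_force: [-0.1, -0.0, 0.0]
gripper_width: 1.003
grasp_force: 0.0
t 34.47 pos [0.4767 0.3022 0.2118] psi 89.86 -> row [ 0.81 -0.   12.68] spin -0.002 grip 1.003 0.0
slim wrist 0.1279 [0.4761 0.3104] 0.024
big wrist 0.1459 [0.5812 0.3112] 0.0307
tin top 0.0693 [ 0.5777 -0.3086] 0.0322
big top 0.1473 [0.585  0.3089] 0.0307
carton 0.09531276594600163 ((637.1868286132812, -12.259613037109375), (111.31378173828125, 43.03068161010742), 88.47221374511719)
```

View pics/w8.png

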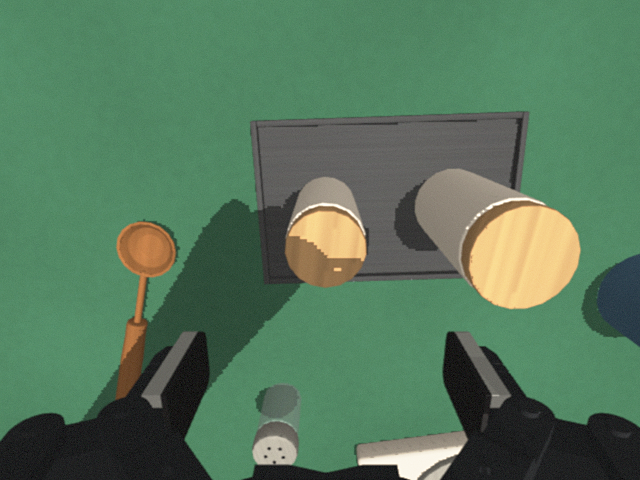

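The view shows slim at (326,246) centred between the fingers and big at (520,255), both upright on the tray. The tin and carton measured in place. I'll regrip slim.

```bash
python3 -m jog '[[0.6,0,1,-0.001],[0.7,0,4,-0.001],[0.7,0,7.5,-0.001],[0.7,0,10.5,-0.001],[0.7,0,12.2,-0.001],[0.7,0,12.6,-0.001],[0.7,0,12.6,-0.001],[0.7,0,12.6,-0.001],[0.7,0,12.6,-0.001],[0.7,0,12.6,-0.001],[0.7,0,12.6,-0.001],[0.7,0,12.6,-0.001]]' -1; python3 go.py .4767 .3101 .085 90
```

```text
t: 35.57
eef_pos: [0.4766, 0.3115, 0.0866]
tool_rot: [0.0, 0.707, 0.707, 0.001]
contact_force: [1.2, -0.4, -0.4]
gripper_width: 0.999
grasp_force: 0.0
t 35.57 pos [0.4766 0.3115 0.0866] psi 90.04 -> row [-0.14  0.01  0.16] spin 0.001 grip 0.999 0.0
```

```bash
python3 -m jog '[[-0.07,0,0.05,0],[-0.07,0,0.05,0],[-0.07,0,0.05,0],[-0.07,0,0.05,0]]' -1 && python3 go.py .4767 .3101 .085 90; python3 -m jog '[[0,0,0,0],[0,0,0,0],[0,0,0,0],[0,0,0,0],[0,0,0,0],[0,0,0,0],[0,0,0,0],[0,0,0,0],[0,0,0,0],[0,0,0,0],[0,0,0,0],[0,0,0,0]]' 1 40;  python3 go.py .4908 -.3492 .23 90
```

```text
t: 35.9
eef_pos: [0.4761, 0.3105, 0.0853]
tool_rot: [0.0, 0.707, 0.707, 0.0]
contact_force: [-0.2, -1.3, -0.4]
gripper_width: 1.0
grasp_force: 0.0
t 35.9 pos [0.4761 0.3105 0.0853] psi 90.05 -> row [-0.04  0.06  0.03] spin 0.001 grip 1.0 0.0
t: 36.9
eef_pos: [0.4763, 0.3107, 0.0855]
tool_rot: [0.0, 0.707, 0.707, 0.0]
contact_force: [-0.1, -1.3, 4.5]
gripper_width: 0.57
grasp_force: 41.4
t 36.9 pos [0.4763 0.3107 0.0855] psi 90.06 -> row [-65.99   1.39 -14.46] spin 0.001 grip 0.57 41.4
```

```bash
python3 -m jog '[[0,0,-0.5,0],[0,0,-2,0],[0,0,-4.5,0],[0,0,-7.5,0],[0,0,-11,0],[-1,0,-13.5,0],[-3,0,-14,0],[-6,0.2,-14,0],[-9.5,0.4,-14,0],[-13,0.6,-14,0],[-16.5,0.8,-14,0],[-20,1,-14,0],[-24,1.2,-14,0],[-28,1.4,-14,0],[-32,1.4,-14,0],[-36,1.4,-14,0],[-40,1.4,-14,0],[-44,1.4,-14,0],[-48,1.4,-14,0],[-52,1.4,-14,0]]' - 60;  python3 -m jog '[[-4,0,0,0],[-7.5,0,0,0],[-10.5,0,0,0],[-12.5,0,0,0],[-13.7,0,0,0],[-13.9,0,0,0],[-13.9,0,0.5,0],[-13.9,0,2,0],[-13.9,0,5,0],[-13.9,0,8,0],[-13.9,0,10.5,0],[-13.9,0,11.8,0],[-13.9,0,12.4,0],[-13.9,0,12.4,0],[-13.9,0,12.4,0],[-13.9,0,12.4,0],[-13.9,0,12.4,0],[-13.9,0,12.4,0],[-13.9,0,12.4,0]]';python3 go.py .4908 -.3486 .0915 90
```

```text
t: 38.57
eef_pos: [0.4893, -0.2112, 0.2246]
tool_rot: [-0.001, 0.707, 0.707, -0.0]
contact_force: [-0.4, 1.0, -3.3]
gripper_width: 0.567
grasp_force: 62.8
t: 40.15
eef_pos: [0.4911, -0.3488, 0.1021]
tool_rot: [0.001, 0.707, 0.707, 0.0]
contact_force: [0.8, 0.7, -2.8]
gripper_width: 0.558
grasp_force: 62.6
t 40.15 pos [ 0.4911 -0.3488  0.1021] psi 90.04 -> row [ 0.02 -0.04  1.06] spin 0.001 grip 0.558 62.6
```

```bash
python3 -m jog '[[0,0,0.3,0],[0,0,0.6,0],[0,0,0.8,0],[0,0,0.9,0],[0,0,1.0,0],[0,0,1.05,0],[0,0,1.05,0],[0,0,1.05,0],[0,0,1.05,0]]'; python3 go.py .4908 -.3486 .0915 90
```

```text
t: 40.9
eef_pos: [0.4906, -0.3484, 0.0916]
tool_rot: [-0.0, 0.707, 0.707, -0.0]
contact_force: [-2.2, 1.1, 5.2]
gripper_width: 0.567
grasp_force: 63.9
t 40.9 pos [ 0.4906 -0.3484  0.0916] psi 90.05 -> row [-0.02  0.02  0.01] spin 0.001 grip 0.567 63.9
```

```bash
python3 -m jog '[[0,0,0,0],[0,0,0,0],[0,0,0,0],[0,0,0,0],[0,0,0,0],[0,0,0,0],[0,0,-0.5,0],[0,0,-2,0],[0,0,-5,0],[0,0,-9,0],[0,0,-12,0],[3,0,-13.5,0],[7,1,-14,0],[11,2,-14,0],[15,3,-14,0],[19,4,-14,0],[23,5,-14,0],[27,6,-14,0],[31,7,-14,0],[35,8,-14,0]]' -1; python3 -m jog '[[4,1,0,0],[8,1.3,0,0],[12,1.3,0,0],[16,1.3,0,0],[20,1.3,0,0],[24,1.3,0,0],[27,1.3,0,0],[29.5,1.3,0,0],[31,1.3,0,0],[31,1.3,0,0],[31,1.3,0,0],[31,1.3,0,0],[31,1.3,0,0]]'; python3 go.py .5832 .3119 .0999 90;python3 - <<'E'
from m7 import *
c=cam('wrist'); P=cloud(c)
disc(c,P,.583,.312,.146,.045,'big wrist')
c=cam('top'); P=cloud(c); disc(c,P,.492,-.349,.134,.04,'slim top')
E
```

```text
t: 42.57
eef_pos: [0.5706, 0.0035, 0.2314]
tool_rot: [0.0, 0.707, 0.707, 0.0]
contact_force: [0.2, -0.8, 0.2]
gripper_width: 0.999
grasp_force: 0.0
t: 43.65
eef_pos: [0.584, 0.3091, 0.2307]
tool_rot: [0.001, 0.708, 0.706, -0.0]
contact_force: [1.1, -0.5, -0.7]
gripper_width: 0.998
grasp_force: 0.0
t 43.65 pos [0.584  0.3091 0.2307] psi 89.88 -> row [ 0.3  -0.09 13.08] spin -0.002 grip 0.998 0.0
big wrist 0.1459 [0.5833 0.311 ] 0.0299
slim top 0.1349 [ 0.4931 -0.3471] 0.0247
```

```bash
python3 -m jog '[[0.2,-0.05,1,-0.001],[0.2,-0.05,4,-0.001],[0.2,-0.05,7.5,-0.001],[0.2,-0.05,10.5,-0.001],[0.2,-0.05,12.3,-0.001],[0.2,-0.05,13,-0.001],[0.2,-0.05,13,-0.001],[0.2,-0.05,13,-0.001],[0.2,-0.05,13,-0.001],[0.2,-0.05,13,-0.001],[0.2,-0.05,13,-0.001],[0.2,-0.05,13,-0.001],[0.2,-0.05,13,-0.001],[0.2,-0.05,13,-0.001]]' -1; python3 go.py .5832 .3119 .0999 90
python3 - <<'E'
from m7 import *
def lidfit(c,rgb):
    lid=((rgb[...,0]>190)&(rgb[...,0]-rgb[...,2]>50)).astype(np.uint8); lid[:240]=0; lid[300:]=0; lid[:,:430]=0
    for cn in cv2.findContours(lid,0,1)[0]:
        if cv2.contourArea(cn)>200: print([fitc(np.array([onplane(c,*x,z) for x in cn.reshape(-1,2)])) for z in (.134,.152)], cv2.minEnclosingCircle(cn))
c=cam('top','t9'); 
lidfit(c,cv2.imread('pics/top0.png')[...,::-1].astype(int)); print(); lidfit(c,c['pixels'].astype(int))
E
```

```text
t: 44.92
eef_pos: [0.5828, 0.3137, 0.1011]
tool_rot: [0.0, 0.706, 0.708, 0.0]
contact_force: [0.1, -0.9, 0.5]
gripper_width: 1.002
grasp_force: 0.0
t 44.92 pos [0.5828 0.3137 0.1011] psi 90.11 -> row [-0.18  0.04  0.12] spin 0.002 grip 1.002 0.0
[(array([ 0.4917, -0.3493]), np.float64(0.0228)), (array([ 0.4916, -0.3421]), np.float64(0.0223))] ((521.2546997070312, 261.8302001953125), 14.794906616210938)
[(array([ 0.5034, -0.2698]), np.float64(0.034)), (array([ 0.503 , -0.2644]), np.float64(0.0333))] ((475.0, 251.5), 29.517044067382812)

[(array([ 0.4932, -0.3491]), np.float64(0.0231)), (array([ 0.493 , -0.3419]), np.float64(0.0226))] ((520.7307739257812, 260.9615478515625), 15.092018127441406)
[(array([ 0.4981, -0.2246]), np.float64(0.0274)), (array([ 0.4978, -0.2201]), np.float64(0.0268))] ((442.5769348144531, 255.57691955566406), 18.614919662475586)
```

```bash
python3 -m jog '[[-0.09,0.02,0.05,0.001],[-0.09,0.02,0.05,0.001],[-0.09,0.02,0.05,0.001],[-0.09,0.02,0.05,0.001]]' -1 && python3 go.py .5832 .3119 .0999 90; python3 -m jog '[[0,0,0,0],[0,0,0,0],[0,0,0,0],[0,0,0,0],[0,0,0,0],[0,0,0,0],[0,0,0,0],[0,0,0,0],[0,0,0,0],[0,0,0,0],[0,0,0,0],[0,0,0,0]]' 1 40;  python3 go.py .4986 -.2512 .25 90
```

```text
t: 45.3
eef_pos: [0.5828, 0.3127, 0.1002]
tool_rot: [-0.0, 0.707, 0.707, -0.0]
contact_force: [-0.2, 0.5, -0.2]
gripper_width: 1.001
grasp_force: 0.0
t 45.3 pos [0.5828 0.3127 0.1002] psi 90.05 -> row [-0.08  0.04  0.03] spin 0.001 grip 1.001 0.0
t: 46.3
eef_pos: [0.5831, 0.3129, 0.1006]
tool_rot: [0.0, 0.707, 0.707, 0.0]
contact_force: [0.6, -0.7, 4.9]
gripper_width: 0.71
grasp_force: 44.0
t 46.3 pos [0.5831 0.3129 0.1006] psi 90.05 -> row [-56.4   -8.49 -14.96] spin 0.001 grip 0.71 44.0
```

```bash
python3 -m jog '[[0,0,-0.5,0],[0,0,-2,0],[0,0,-4.5,0],[0,0,-7.5,0],[0,0,-11,0],[-1,0,-13.5,0],[-3,-1,-14.5,0],[-6,-2,-14.5,0],[-9.5,-3,-14.5,0],[-13,-4,-14.5,0],[-16.5,-5,-14.5,0],[-20,-6,-14.5,0],[-23.5,-7,-14.5,0],[-27,-8,-14.5,0],[-30.5,-8.4,-14.5,0],[-34,-8.4,-14.5,0],[-37.5,-8.4,-14.5,0],[-41,-8.4,-14.5,0],[-44,-8.4,-14.5,0],[-47,-8.4,-14.5,0]]' - 60; python3 -m jog '[[-2.5,-0.05,0,0],[-5,-0.05,0,0],[-7,-0.05,0,0],[-8.5,-0.05,0,0],[-9.3,-0.05,0,0],[-9.3,-0.05,0.5,0],[-9.3,-0.05,2,0],[-9.3,-0.05,4.5,0],[-9.3,-0.05,7.5,0],[-9.3,-0.05,10,0],[-9.3,-0.05,12,0],[-9.3,-0.05,12.8,0],[-9.3,-0.05,12.8,0],[-9.3,-0.05,12.8,0],[-9.3,-0.05,12.8,0],[-9.3,-0.05,12.8,0],[-9.3,-0.05,12.8,0],[-9.3,-0.05,12.8,0]]'; python3 go.py .4986 -.2502 .1066 90
```

```text
t: 47.97
eef_pos: [0.4982, -0.1589, 0.2456]
tool_rot: [-0.0, 0.707, 0.707, -0.0]
contact_force: [1.8, 0.9, -3.7]
gripper_width: 0.708
grasp_force: 66.3
t: 49.47
eef_pos: [0.4994, -0.2505, 0.1182]
tool_rot: [0.001, 0.707, 0.707, 0.0]
contact_force: [0.6, -0.0, -3.0]
gripper_width: 0.711
grasp_force: 66.1
t 49.47 pos [ 0.4994 -0.2505  0.1182] psi 90.05 -> row [ 0.04 -0.08  1.16] spin 0.001 grip 0.711 66.1
```

```bash
python3 -m jog '[[0.02,-0.05,0.3,0],[0.02,-0.05,0.6,0],[0.02,-0.05,0.8,0],[0.02,-0.05,1.0,0],[0.02,-0.05,1.1,0],[0.02,-0.05,1.15,0],[0.02,-0.05,1.15,0],[0.02,-0.05,1.15,0],[0.02,-0.05,1.15,0]]'; python3 go.py .4986 -.2502 .1066 90
```

```text
t: 50.22
eef_pos: [0.4984, -0.2502, 0.1067]
tool_rot: [0.0, 0.707, 0.707, -0.0]
contact_force: [-2.3, 0.5, 6.7]
gripper_width: 0.702
grasp_force: 67.6
t 50.22 pos [ 0.4984 -0.2502  0.1067] psi 90.05 -> row [0.   0.02 0.01] spin 0.001 grip 0.702 67.6
```

```bash
python3 -m jog '[[0,0,0,0],[0,0,0,0],[0,0,0,0],[0,0,0,0],[0,0,0,0],[0,0,0,0],[0,0,-0.5,0],[0,0,-2,0],[0,0,-5,0],[0,0,-9,0],[0,0,-13,0],[0,0,-17,0],[4,0,-17,0],[8,0,-17,0],[12,0,-17,0],[16,0,-17,0],[20,0,-17,0],[24,0,-17,0],[28,0,-17,0],[32,0,-17,0]]' -1; python3 -m jog '[[4,0,0,0],[8,0,0,0],[12,0,0,0],[16,0,0,0],[19,0,0,0],[20,0,0,0],[20,0,0,0],[20,0,0,0]]'; python3 - <<'E'
from m7 import *
c=cam('top','t10'); P=cloud(c)
disc(c,P,.492,-.349,.134,.04,'slim'); disc(c,P,.5,-.252,.152,.045,'big'); disc(c,P,.576,-.308,.068,.045,'tin'); disc(c,P,.435,.107,.075,.04,'shaker')
for n in ('top0','t10'):
    im=cv2.imread(f'pics/{n}.png')[...,::-1].astype(int)
    lid=((im[...,0]>205)&(im[...,0]-im[...,2]>60)).astype(np.uint8); lid[:240]=0; lid[300:]=0; lid[:,:430]=0; lid=cv2.morphologyEx(lid,cv2.MORPH_OPEN,np.ones((7,7)))
    for cn in cv2.findContours(lid,0,1)[0]:
        if cv2.contourArea(cn)>200: print(n,[fitc(np.array([onplane(c,*x,z) for x in cn.reshape(-1,2)])) for z in (.134,.152)])
s=cam('scene'); cv2.imwrite('pics/end.png',np.vstack([cv2.resize(cv2.cvtColor(c['pixels'],cv2.COLOR_RGB2BGR)[150:300,380:560],None,fx=3,fy=2)[:, :540],cv2.cvtColor(s['pixels'],cv2.COLOR_RGB2BGR)[150:430,20:560]]))
E
```

```text
t: 51.88
eef_pos: [0.4976, 0.0717, 0.2764]
tool_rot: [0.0, 0.707, 0.707, 0.0]
contact_force: [1.6, 0.3, 0.6]
gripper_width: 0.997
grasp_force: 0.0
t: 52.55
eef_pos: [0.4978, 0.2694, 0.2757]
tool_rot: [0.0, 0.707, 0.708, -0.0]
contact_force: [0.8, 0.3, -0.1]
gripper_width: 1.002
grasp_force: 0.0
slim 0.1347 [ 0.4932 -0.347 ] 0.0247
big 0.1529 [ 0.5013 -0.2512] 0.0302
tin 0.0693 [ 0.5777 -0.3085] 0.0322
shaker 0.0759 [0.4344 0.1066] 0.0196
top0 [(array([ 0.4921, -0.3492]), np.float64(0.0223)), (array([ 0.492, -0.342]), np.float64(0.0218))]
top0 [(array([ 0.4997, -0.2581]), np.float64(0.0289)), (array([ 0.4993, -0.253 ]), np.float64(0.0283))]
t10 [(array([ 0.4928, -0.349 ]), np.float64(0.0225)), (array([ 0.4926, -0.3418]), np.float64(0.022))]
t10 [(array([ 0.4999, -0.2583]), np.float64(0.029)), (array([ 0.4995, -0.2531]), np.float64(0.0284))]
```

View pics/end.png

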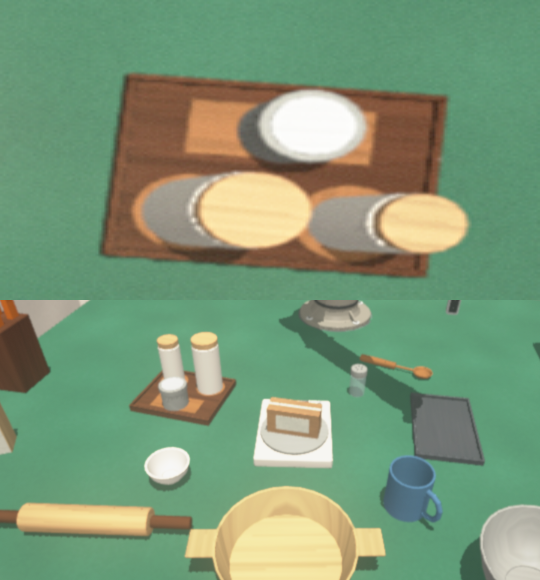

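The canisters are back within about 1 mm of their starting spots, measured in the same camera. The tin is in the middle of the inlay, the carton upright mid-plate, and the shaker unmoved.

```bash
python3 -c "
from station import bot
print(bot.hand_in())"
```

```text
the job is handed in; nothing more can be done
None
```

The job is done and handed in at about 53 s: the carton stands upright mid-plate on the scale, the tin is on the carton's old place, both canisters are back within about 1 mm of where they started, and the shaker has not moved.

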